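# Prop the photo board over centre and lay the parcel on it

### The arm

A 7-joint arm with a two-finger parallel gripper is mounted at the origin on the work surface. World frame = base frame: x ahead of the robot, y to its left, z up, the work surface at z = 0. Lengths are in m, angles in degrees, forces in N, time in s.
With the tool pointing down it reaches from about 0.425 to 0.875 m from the base axis. Payload 8.4 kg.
Tool frame: the origin (TCP) lies between the finger pads; the fingertips stand 19 mm ahead of it and the grasp point (between the pads) is the TCP; z points along the fingers, y is the direction in which the jaws open and shut (so a half turn about z gives the same grasp; the last joint's range is limited). The gripper opens to 85 mm and grips with 20 to 120 N. Pads are 22 mm wide; open, the fingers measure 114 mm over their backs; the gripper's body (76 mm by 85 mm) begins 54 mm behind the grasp point. The pads swing forward as they close: fully open they stand 13 mm farther back than shut.
Start: joints at [-69.167, 19.091, 2.286, 83.961, -0.768, 76.965, -3.352], TCP at [0.29, 0.582, 0.25] pointing down, gripper open.
Joint ranges: [-147.57, 147.57], [-21.85, 119.76], [-74.77, 79.35], [14.55, 137.4], [-85.83, 265.84], [4.83, 119.75], [-152.11, 152.11]. Speed limits (degrees/s): [127.2, 127.2, 159.86, 159.86, 180, 180, 180].

### API

Orientations are given as [roll, pitch, yaw] about the fixed x, y, z axes, in that order (R = Rz(yaw) Ry(pitch) Rx(roll)).
In Python, from rig import bot, get_image, calibration, job_done gives the robot as it stands. The module is installed in compiled form; this text tells all that it offers.
- The arm moves only by the tool arm_command, never from a script. Its arguments are lists of equal length, an entry for each row: "linear": the shift along the tool's x, y, z as a fraction of full scale, a list of three; "turn": the turn about the tool's z as a fraction of full scale. In form: {"linear": [[dx, dy, dz], ...], "turn": [turn, ...]}. A call has 1 to 8 rows; each row shifts and turns the commanded pose from where the row before left it, along the tool's axes as they then stand; what a row does not reach is not made up. Full scale, the value 1, is 0.03 m for a shift and 8 degrees for a turn. A row lasts 1/10 s, in which the tool goes at most 50 mm and 8.59 degrees, less where a joint would pass 70% of its speed; a pose out of reach is approached as far as the arm can. A call with a number of a shift or a turn outside -1 to 1 is refused whole. A call with a gripper value outside its range is refused whole. "grip" is the closure, from 0 (fully open) to 1 (shut), set as the call begins (left out, the last holds). The fingers move at their own pace and stop on an object; "force" is the grip in N (left out, the last holds). Time passes only in rows, so rows that do not move let the fingers close. It gives the time, the measured TCP pose, the force and the opening at its end, in the units of the state.
- bot.get_obs(): the state, without advancing time (a new reading comes with each control period).
- get_image(name): name is "scene" or "top" or "wrist"; returns (picture, depth): 480x640x3 uint8, red, green, blue; 480x640 float32, m along the optical axis (not along the pixel's ray), 0 where there is no reading.
- calibration(name): a dict with "K" (3x3 intrinsics, pixels), "pose" (4x4, takes a point from camera to world coordinates); the wrist camera has in their place "hand_eye" (4x4, takes a point from camera to tool coordinates, whose origin is the TCP and whose axes are the flange's). Camera axes: x right, y down, z forward; pixel columns grow to the right and rows downward; lengths in m; the calibration is good to about 2 mm. A picture is of the moment at which its call begins: read the wrist's pose just before it. calibration takes no time and is no camera call.
- job_done(): hands the job in, once; it reports no verdict.
The state is a dict: "t": time; "joints": joint angles; "dq": joint speeds; "tau": joint torques, N m; "eef_pos": TCP position; "ee_rot": TCP orientation; "wrist_force": force on the tool from outside, world axes, zero at the start; "moment": the same for the moment, N m; "grip_width": finger opening in m.
Only numpy, scipy, OpenCV 4.12 (cv2) and the standard library are available. Lean on these libraries where they do the work, as an engineer would, in place of code of your own. Each camera call takes 0.05 s, during which the arm holds its last target.

### The job

Raise the tilting photo board for the camera: swing the prop bar behind it up and over its dead centre, all the way to its stops, so that the stay holds the board steep on its own. Then lay the longer of the two taped parcels flat on the raised board, lengthways straight up the slope, about midway between the board's sides and with its lower end against the ledge. Leave the shorter parcel where it lies and do not knock over the dropper bottle.

Things in the scene. Friction and masses are not known exactly. Their poses are not given: they have to be found in the camera images.
- photo_board: Tilting photo board stand, fixed to the table: dark steel base 335 x 150 mm with a grey board hinged near its front and a steel prop bar hinged near its rear. Origin: centre of its underside. x from the front (ledge) to the rear (prop bar), y left seen along x, z up; all hinge axes along y. Two steel side plates at y = +-66 mm, x = 50 to 170 mm, rise to 73 mm above the table.
- board (a joint): Tilt of the grey board in rad, 0 as found (it then slopes up 14.5 degrees to the rear), 0.35 with the prop bar at its end stops (35 degrees slope, rear edge about 180 mm above the table). Its hinge is at x = -140 mm, 52 mm high in the stand's frame. The prop bar's links drive it.
- prop_bar (a joint): Prop bar angle, rad. 0 as found: arms point rearward, 35 degrees above level, on the low stops. Grows as the bar swings up, over the top and forward to the board, links lifting the board. Dead centre (stay straight) 1.425, end stops 1.617. Let go below about 1.2 it swings back to 0; past dead centre weight carries it to the end stops and holds it. Pushing it takes under 8 N.
- bar_pivot (a point): Middle of the prop bar's shaft (x = 110 mm, 28 mm high in the stand's frame; it stays put). The cross bar moves on a circle of 120 mm radius about it. Frame turns with the bar: x along the arms to the cross bar, y along the shaft (the stand's y).
- bar_mid (a point): Middle of the round steel cross bar (12 mm diameter, 280 mm long, along y) joining the ends of the prop bar's two flat arms (18 mm wide, at y = +-85 mm). 97 mm above the table as found, 148 mm at the top of its swing, 123 mm at the end stops, where it is some 55 mm below the board's rear edge and just behind it.
- grip_left (a point): Middle of the black rubber sleeve (16 mm diameter, 46 mm long) on the cross bar's end at y = +118 mm; it sticks out sideways past the arms and past the board (which is 150 mm wide), so it can be pushed from behind all the way.
- grip_right (a point): The same sleeve on the other end, at y = -118 mm.
- ledge (a point): Foot of the ledge: middle of the line where the board's grey face meets the upturned lip at its low end. The frame moves with the board: x up the slope, y across the board (same as the stand's y), z out of the face. The face is flat, 213 mm up the slope by 150 mm across; the lip is 4 mm thick and stands 22 mm above the face.
- long_parcel: The longer brown taped parcel, a rigid block 150 x 62 x 40 mm (x, y, z), 0.24 to 0.45 kg, lying flat on the table. Origin at the centre of its underside, x along its length.
- long_parcel_mid (a point): Centre of the longer parcel, 20 mm above its underside; same axes.
- short_parcel: The shorter brown taped parcel, 95 x 62 x 40 mm, same look. Origin at the centre of its underside. It must stay where it is.
- dropper_bottle: Amber glass dropper bottle, 62 mm diameter, 159 mm tall, white collar and clear bulb. Origin at the centre of its underside. It must stay standing.
Things that resemble listed ones, but are neither listed nor needed, are in the scene too. What is shaped like the long_parcel but turquoise or yellow is not meant.

How it is judged (in metres and radians):
On the way, in this order (a step that is already met when the one before it is completed fails the run):
1. the prop bar is past dead centre and at its end stops (value of joint prop_bar above 1.56 rad), for 0.3 s.
2. the longer parcel lies flat on the raised board with its lower end against the ledge (value of joint prop_bar above 1.56 rad and x of long_parcel_mid in the frame of ledge between 0.066 and 0.09 m and y of long_parcel_mid in the frame of ledge between -0.03 and 0.03 m and z of long_parcel_mid in the frame of ledge between 0.014 and 0.027 m and angle between the x axis of long_parcel and the x axis of ledge, either way round below 0.15 rad), for 0.2 s.
At the end, for the whole second after the job is handed in: Prop bar at its end stops (angle over 1.56 rad); longer parcel at rest on the board, lengthways up the slope within 0.15 rad, flat on the face, its lower end within 15 mm of the ledge and within 30 mm of the middle across (all of step 2 and linear speed of long_parcel below 0.02 m/s and contact force between long_parcel and the fingers below 0.1 N); the robot touches nothing.
It fails at once if the shorter parcel is moved more than 40 mm (distance of short_parcel from where it was at the start of the episode above 0.04 m).
It fails at once if the dropper bottle is knocked over (angle between dropper_bottle's own z axis and vertical above 0.5 rad).
It also fails if it takes over 64 s, if anything falls off the work surface, if the arm or the gripper's body presses on something with over 40 N, if the wrist force passes 120 N, or if a joint passes its speed limit or range.

## Working session

There is one attempt and no reset: what is moved stays moved. The work goes in short steps, Python scripts to look and compute and a tool call to move; the robot and the scene stay as the last step left them, time stands still between calls to the robot, and variables do not carry over. Pictures are saved under pics/ and viewed, and the job is handed in when it is done.

Besides the shell and the picture viewer there is one more tool, called after ">>>" in YAML: its name, and indented under it one key for each argument. arm_command: Moves the arm, as the interface text tells. Shift numbers are shares of 0.03 m and turn numbers shares of 8 degrees, none past 1 either way. Its arguments: {"type":"object","properties":{"linear":{"type":"array","items":{"type":"array","items":{"type":"number"}}},"turn":{"type":"array","items":{"type":"number"}},"grip":{"type":"number"},"force":{"type":"number"}},"required":["linear","turn"]}

```bash
mkdir -p pics
python3 - <<'E'
from rig import bot,get_image,calibration
import cv2,numpy as np
print(bot.get_obs())
for n in ("scene","top"):
    im,d=get_image(n); cv2.imwrite(f"pics/{n}0.png",im[:,:,::-1]); np.savez(f"pics/{n}0.npz",im=im,d=d)
    print(n,calibration(n))
print(calibration("wrist"))
E
```

```text
{'t': 0.0, 'joints': array([-69.16974029,  19.13323403,   2.28368034,  84.01301825,
        -0.76823265,  76.96494182,  -3.35002756]), 'dq': array([ 0.06189128, -0.05759981, -0.0177399 ,  0.03861588, -0.00158494,
       -0.01471891,  0.04162369]), 'tau': array([ 9.27746041e-04, -6.58554196e+01,  1.36578128e+00, -4.05573857e+01,
        1.65839517e-02,  1.25098412e-02, -2.46342125e-05]), 'eef_pos': array([0.28998857, 0.58123762, 0.24938763]), 'ee_rot': array([-1.79904213e+02,  5.79843067e-03,  1.53487531e+02]), 'wrist_force': array([-0.16161466,  0.28682318, -0.78962544]), 'moment': array([ 0.01600621, -0.0057737 ,  0.04365145]), 'grip_width': 0.08531651722296298}
scene {'K': array([[592.14943759,   0.        , 311.5857684 ],
       [  0.        , 592.14943759, 222.86821185],
       [  0.        ,   0.        ,   1.        ]]), 'pose': array([[ 0.37203308,  0.53696931, -0.75713628,  1.66825438],
       [ 0.92815115, -0.20530617,  0.31045906, -0.6200206 ],
       [ 0.01126223, -0.81823795, -0.57476937,  0.98851393],
       [ 0.        ,  0.        ,  0.        ,  1.        ]])}
top {'K
[... 322 characters left out ...]
4402976e-01],
       [-9.84523122e-04, -2.33354472e-01, -9.72391239e-01,
         1.40943765e+00],
       [ 0.00000000e+00,  0.00000000e+00,  0.00000000e+00,
         1.00000000e+00]])}
{'K': array([[359.30440821,   0.        , 316.20424505],
       [  0.        , 359.30440821, 236.50798905],
       [  0.        ,   0.        ,   1.        ]]), 'hand_eye': array([[ 9.02280119e-04, -9.57365711e-01, -2.88877279e-01,
         7.37921660e-02],
       [ 9.99999511e-01,  7.46983338e-04,  6.47830262e-04,
        -5.50654178e-04],
       [-4.04423966e-04, -2.88877722e-01,  9.57365917e-01,
        -1.23562037e-01],
       [ 0.00000000e+00,  0.00000000e+00,  0.00000000e+00,
         1.00000000e+00]])}
```

View pics/scene0.png

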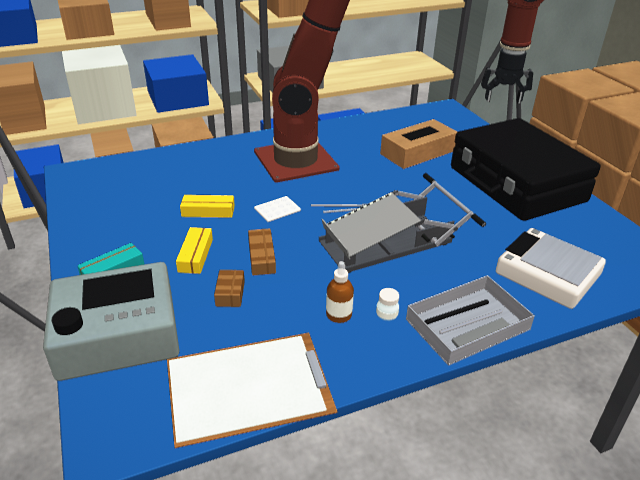

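View pics/top0.png

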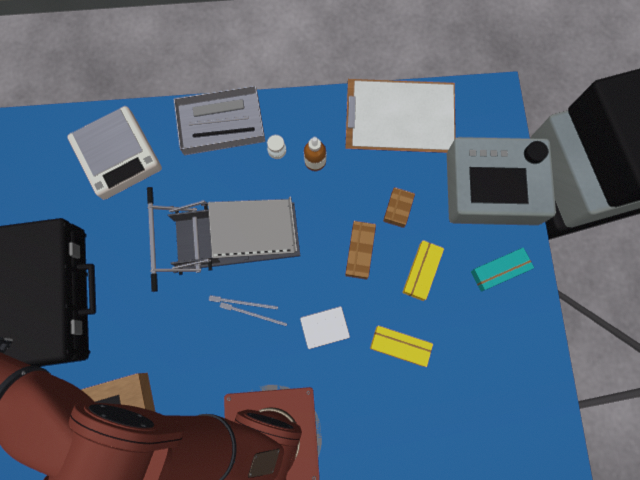

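The top view shows the brown parcels at (361,250), which is the longer, and (399,207), which is the shorter. The yellow (423,270), (402,346) and turquoise (503,269) lookalikes are excluded by colour. The stand's board is at (253,230), its bar at (152,240), and the bottle at (315,153). Next is a close crop of each.

Run:
```python
import cv2
im=cv2.imread("pics/top0.png")
cv2.imwrite("pics/c1.png",cv2.resize(im[170:300,130:320],None,fx=4,fy=4,interpolation=cv2.INTER_CUBIC))
cv2.imwrite("pics/c2.png",cv2.resize(im[175:300,330:460],None,fx=4,fy=4,interpolation=cv2.INTER_CUBIC))
```

```text
(no output)
```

View pics/c1.png

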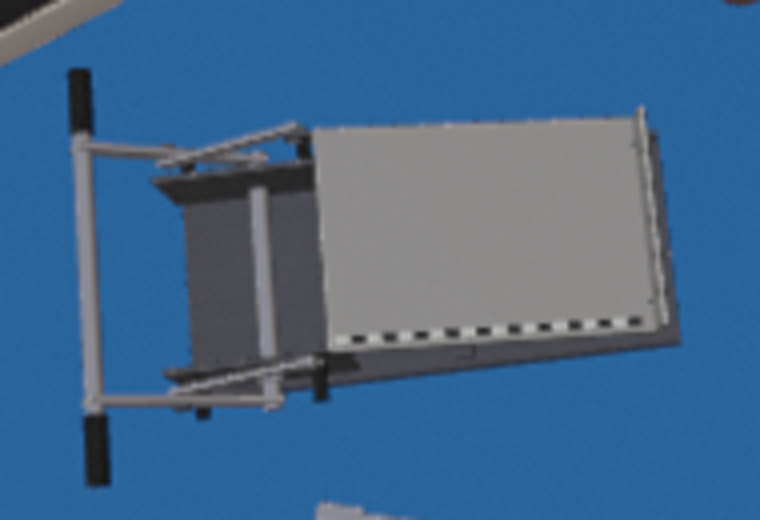

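View pics/c2.png

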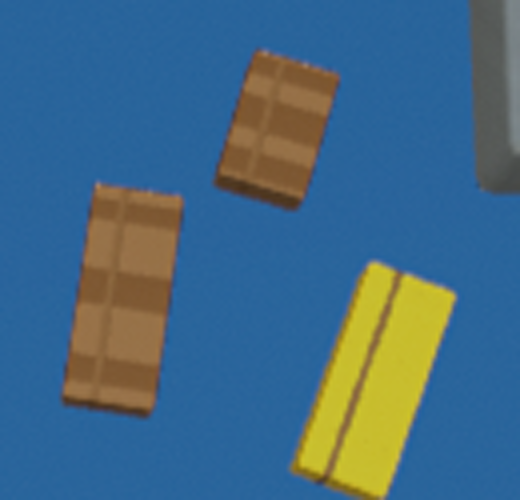

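```bash
cat > h.py <<'E'
import numpy as np
from rig import bot,get_image,calibration
def dep(cal,d,u,v,z=None,T=None):
    K=cal["K"];T=cal["pose"] if T is None else T
    r=np.array([(u-K[0,2])/K[0,0],(v-K[1,2])/K[1,1],1.])
    if z is None:
        r=r*d[int(round(v)),int(round(u))]; return T[:3,:3]@r+T[:3,3]
    r=T[:3,:3]@r; return T[:3,3]+r*(z-T[2,3])/r[2]
def proj(cal,p,T=None):
    T=cal["pose"] if T is None else T
    c=T[:3,:3].T@(np.asarray(p)-T[:3,3]); q=cal["K"]@c; return q[:2]/q[2]
def cloud(cal,d,u0,u1,v0,v1,T=None):
    K=cal["K"];T=cal["pose"] if T is None else T
    v,u=np.mgrid[v0:v1,u0:u1]; z=d[v0:v1,u0:u1]
    m=z>0;u,v,z=u[m],v[m],z[m]
    P=np.c_[(u-K[0,2])/K[0,0]*z,(v-K[1,2])/K[1,1]*z,z]
    return P@T[:3,:3].T+T[:3,3],u,v
E
python3 - <<'E'
from h import *
import cv2
c=calibration("top");f=np.load("pics/top0.npz");d=f["d"]
for n,u,v in [("gR",150,195),("gL",154.2,282.5),("bar",152,235)]:
    print(n,dep(c,d,u,v),dep(c,d,u,v,z=.105 if n!="bar" else .103))
for n,(a,b,e,g) in dict(long=(340,385,212,285),short=(380,418,182,232)).items():
    P,u,v=cloud(c,d,a,b,e,g); m=(P[:,2]>.03)&(P[:,2]<.05);Q=P[m]
    r=cv2.minAreaRect((Q[:,:2]*1000).astype(np.float32)); print(n,m.sum(),np.median(Q[:,2]),r)
P,u,v=cloud(c,d,305,326,135,172); m=P[:,2]>.02; print("bottle",P[m].mean(0),P[m].min(0),P[m].max(0))
# base corners and board
for s in [(208.75,203.5),(212.5,255),(287,201),(292,249),(250,230)]:
    print("board",dep(c,d,*s))
for s in [(299.5,254.5)]: print("base corner",dep(c,d,*s))
P,u,v=cloud(c,d,216,284,206,248); cen=P.mean(0); U,S,V=np.linalg.svd(P-cen); n=V[2]*np.sign(V[2,2]); print(n,np.degrees(np.arccos(n[2])),np.degrees(np.arctan2(-n[1],-n[0])),S)
E
```

```text
gR [0.63652817 0.27290194 0.1029103 ] [0.63579411 0.27223449 0.105     ]
gL [0.40244162 0.26212679 0.10330577] [0.40214994 0.26159946 0.105     ]
bar [0.52668447 0.26713338 0.10476593] [0.527157   0.26769041 0.103     ]
long 1256 0.039999093402605435 ((475.1007385253906, -277.95330810546875), (77.82723236083984, 180.16851806640625), 69.0816879272461)
short 757 0.0400250208843167 ((575.1586303710938, -391.3935241699219), (62.145294189453125, 96.96459197998047), 67.81334686279297)
bottle [ 0.7241398  -0.16977391  0.09042489] [ 0.70468056 -0.19919356  0.02000551] [ 0.7658226  -0.14101154  0.16140855]
board [0.59847424 0.11718591 0.11134233]
board [0.46012377 0.11090581 0.11305057]
board [ 0.60419554 -0.08495781  0.06549449]
board [ 0.47125837 -0.08989365  0.06248718]
board [0.52440128 0.01549697 0.09039192]
base corner [ 0.46900588 -0.10692011 -0.00606731]
[ 0.0114166  -0.24983883  0.96822013] 14.48340258804255 92.61635959327006 [2.74837972 1.76786978 0.14600589]
```

```bash
cat >> h.py <<'E'
from scipy.spatial.transform import Rotation as Rn
yaw=np.radians(92.6);ux=np.array([np.cos(yaw),np.sin(yaw),0]);uy=np.array([-np.sin(yaw),np.cos(yaw),0])
O=np.array([.519,.267,0])-.2083*ux
def st(x,y,z): return O+x*ux+y*uy+np.array([0,0,z])
def go(target,ty,o=None):
    "units: total rows, after turning first"
    o=o or bot.get_obs(); r=o["ee_rot"]; dt=-(((ty-r[2])+180)%360-180)
    R1=Rn.from_euler("z",ty,degrees=True).as_matrix()@np.diag([1,-1,-1.])
    R0=Rn.from_euler("xyz",r,degrees=True).as_matrix()
    dl=np.asarray(target)-o["eef_pos"]
    print("turn units",dt/8,"| shift units in old axes",(R0.T@dl/.03).round(3),"in new axes",(R1.T@dl/.03).round(3))
E
python3 - <<'E'
from h import *
import cv2
c=calibration("top");f=np.load("pics/top0.npz");d=f["d"];im=f["im"].astype(int)
P,u,v=cloud(c,d,335,385,212,285); col=im[v,u]
m=(P[:,2]>.034)&(P[:,2]<.046)&(col[:,0]>col[:,2]+25)&(col[:,1]<140)
mk=np.zeros(d.shape,np.uint8); mk[v[m],u[m]]=1
n,l,s,ce=cv2.connectedComponentsWithStats(mk); k=1+s[1:,4].argmax(); m=l[v,u]==k; print(m.sum(),s[k])
Q=P[m];r=cv2.minAreaRect((Q[:,:2]*1000).astype(np.float32)); print(r,Q.mean(0)); w=np.linalg.svd(Q[:,:2]-Q[:,:2].mean(0))[2][0]; print(w,np.degrees(np.arctan2(w[1],w[0])))
for a in ((97,184),(182,194),(154,406),(65,400)):
    print(dep(c,d,330+a[0]/4,175+a[1]/4,z=.04))
go(st(.2083,-.127,.20),182.6)
for th in (0,.4,.8,1.2,1.425,1.5): 
    a=np.radians(35)+th; print(th,st(.11+.12*np.cos(a),-.127,.036+.12*np.sin(a)))
E
```

```text
1167 [ 346  221   30   57 1167]
((462.9581604003906, -273.25811767578125), (60.65022277832031, 149.4175567626953), 76.42059326171875) [ 0.46228292 -0.27304643  0.04000064]
[-0.97081036  0.23984838] 166.12240848924392
[ 0.54120654 -0.26350767  0.04      ]
[ 0.52973448 -0.32066598  0.04      ]
[ 0.38586196 -0.28734732  0.04      ]
[ 0.39440919 -0.22863067  0.04      ]
turn units -3.639848602246932 | shift units in old axes [-15.204  -3.903   1.657] in new axes [-11.382 -10.811   1.65 ]
0 [0.64586934 0.27275935 0.10482917]
0.4 [0.64743722 0.23823202 0.13767501]
0.8 [0.64946156 0.19365264 0.15446859]
1.2 [0.65162276 0.14605932 0.15255859]
1.425 [0.6527698  0.12079957 0.14325488]
1.5 [0.6531275  0.1129224  0.13892079]
```

>>> arm_command:
  linear:
    - [0,0,0]
    - [0,0,0]
    - [0,0,0]
    - [0,0,0]
    - [-0.95,-0.9,0]
    - [-0.95,-0.9,0]
    - [-0.95,-0.9,0]
    - [-0.95,-0.9,0]
  turn: [-0.91,-0.91,-0.91,-0.91,0,0,0,0]
  grip: 0
  force: 40

```text
t: 0.9
eef_pos: [0.4099, 0.4775, 0.2499]
ee_rot: [-180.0, -0.0, -177.4]
wrist_force: [0.3, -0.2, -0.2]
grip_width: 0.0855
```

>>> arm_command:
  linear:
    - [-0.95,-0.9,0]
    - [-0.95,-0.9,0]
    - [-0.95,-0.9,0]
    - [-0.95,-0.9,0]
    - [-0.95,-0.9,0]
    - [-0.95,-0.9,0]
    - [-0.95,-0.9,0.8]
    - [-0.95,-0.9,0.8]
  turn: [0,0,0,0,0,0,0,0]

```text
t: 1.7
eef_pos: [0.6479, 0.2725, 0.2021]
ee_rot: [180.0, 0.1, -177.4]
wrist_force: [0.8, -0.3, -0.2]
grip_width: 0.0855
```

Run:
```python
from h import *
import cv2
o=bot.get_obs(); print(o["t"],o["eef_pos"],o["ee_rot"],o["wrist_force"])
im,d=get_image("wrist"); cv2.imwrite("pics/w1.png",im[:,:,::-1]); np.savez("pics/w1.npz",im=im,d=d)
T=np.eye(4);T[:3,:3]=Rn.from_euler("xyz",o["ee_rot"],degrees=True).as_matrix();T[:3,3]=o["eef_pos"];T=T@calibration("wrist")["hand_eye"]; np.save("pics/w1T.npy",T)
print(proj(calibration("wrist"),st(.2083,-.118,.105),T),proj(calibration("wrist"),st(.2083,-.141,.105),T))
go(st(.2083,-.127,.105),182.6,o)
```

```text
1.7 [0.64786923 0.27246379 0.20212253] [ 1.79967577e+02  6.58889682e-02 -1.77388314e+02] [ 0.83441183 -0.34971009 -0.22049508]
[317.14964561 230.97035709] [317.08402115 264.618801  ]
turn units 0.0014607200337195536 | shift units in old axes [0.07  0.011 3.237] in new axes [0.066 0.013 3.237]
```

View pics/w1.png

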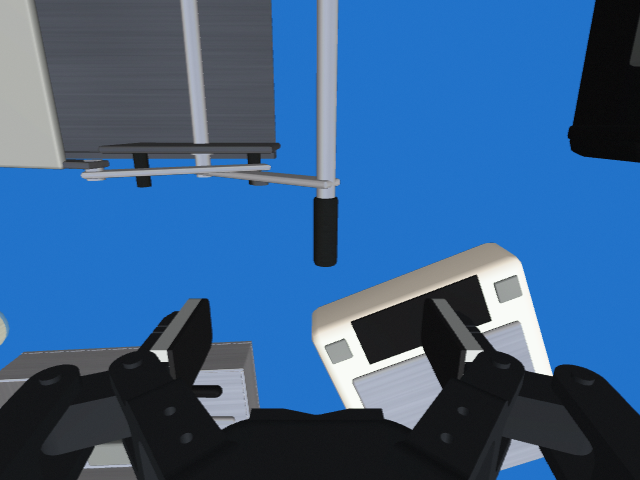

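The wrist picture shows the right sleeve at (325,231), about 8 px (5 mm) rearward of the prediction. Its end is at row 265, as predicted. I shift the stand 4 mm rearward, then descend and grip.

```bash
sed -i 's/^O=.*/O=np.array([.519,.267,0])-.2043*ux/' h.py
python3 - <<'E'
from h import *
go(st(.2083,-.127,.105),182.6)
E
```

```text
turn units -0.05143461377426206 | shift units in old axes [0.147 0.449 3.039] in new axes [0.151 0.43  3.042]
```

Run:
```python
from h import *
o=bot.get_obs();print(o["t"],o["eef_pos"],o["ee_rot"],o["dq"])
```

```text
1.75 [0.65081023 0.26408493 0.19625716] [-1.79615260e+02 -1.49297463e-01 -1.77811477e+02] [-1.12118776 -1.19452977  1.06607958  3.27163373  2.26031123  3.62973027
 -6.09343704]
```

>>> arm_command:
  linear:
    - [0,0,0]
    - [0,0,0]
    - [0,0,0]
  turn: [0,0,0]

```text
t: 2.05
eef_pos: [0.6459, 0.2752, 0.203]
ee_rot: [179.9, 0.0, -177.3]
wrist_force: [-0.1, 0.1, -0.9]
grip_width: 0.0855
```

```bash
cat >> h.py <<'E'
def wrist(name):
    import cv2
    o=bot.get_obs(); im,d=get_image("wrist"); cv2.imwrite(f"pics/{name}.png",im[:,:,::-1])
    T=np.eye(4);T[:3,:3]=Rn.from_euler("xyz",o["ee_rot"],degrees=True).as_matrix();T[:3,3]=o["eef_pos"];T=T@calibration("wrist")["hand_eye"]
    np.savez(f"pics/{name}.npz",im=im,d=d,T=T); return im,d,T,o
E
python3 - <<'E'
from h import *
im,d,T,o=wrist("w2"); print(o["eef_pos"],o["ee_rot"])
c=calibration("wrist")
P,u,v=cloud(c,d,280,380,150,300,T)
m=(P[:,2]>.09)&(P[:,2]<.12); a=(P-O)[m]; x=a@ux;y=a@uy; z=P[m,2]
k=y<-.1; print("sleeve x",x[k].min(),x[k].max(),np.median(x[k]),"y",y[k].min(),y[k].max(),"top z",np.percentile(z[k],95))
go(st(.2083,-.127,.105),182.6)
E
```

```text
[0.64592249 0.27515893 0.20295276] [ 1.79933176e+02  2.08505398e-02 -1.77281311e+02]
sleeve x 0.20239208733333724 0.21773284674514626 0.209717291905689 y -0.14297092458462995 -0.10003741164616202 top z 0.10512665590576675
turn units 0.01629729809152991 | shift units in old axes [0.008 0.048 3.272] in new axes [0.006 0.052 3.272]
```

View pics/w2.png

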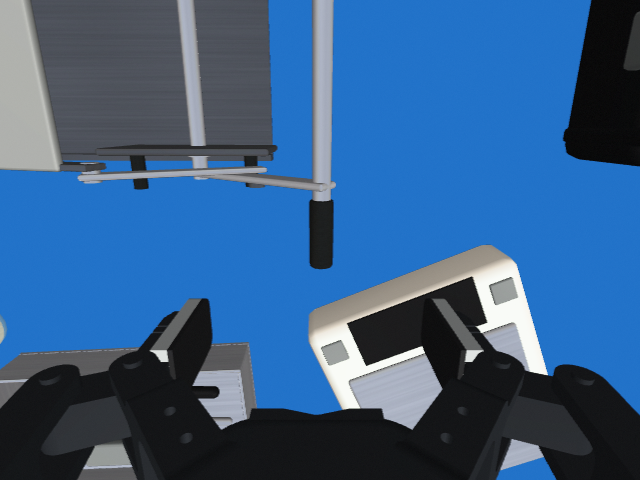

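Settled, the sleeve (321,235) now measures x 0.210, end at y −0.143 and top at 0.105. These agree within 2 mm, so I descend and close.

>>> arm_command:
  linear:
    - [0,0.09,0.8]
    - [0,0,0.8]
    - [0,0,0.8]
    - [0,0,0.87]
    - [0,0,0]
    - [0,0,0]
  turn: [0,0,0,0,0,0]

```text
t: 2.7
eef_pos: [0.6462, 0.277, 0.1051]
ee_rot: [180.0, 0.0, -177.3]
wrist_force: [0.3, -0.0, 1.0]
grip_width: 0.0854
```

>>> arm_command:
  linear:
    - [0,0,0]
    - [0,0,0]
    - [0,0,0]
    - [0,0,0]
    - [0,0,0]
    - [0,0,0]
    - [0,0,0]
    - [0,0,0]
  turn: [0,0,0,0,0,0,0,0]
  grip: 1
  force: 35

```text
t: 3.5
eef_pos: [0.6465, 0.2782, 0.1049]
ee_rot: [179.9, 0.1, -177.3]
wrist_force: [1.0, 5.3, 1.5]
grip_width: 0.0145
```

Run:
```python
from h import *
o=bot.get_obs();print(o["eef_pos"],o["ee_rot"],o["wrist_force"],o["grip_width"])
import math
prev=0
for th in np.linspace(.1,1.6,16):
    f=lambda t:(120*math.cos(math.radians(35)+t),120*math.sin(math.radians(35)+t))
    a,b=f(prev),f(th); print(round(th,2),"tool y",round((b[0]-a[0])/30,3),"tool z",round(-(b[1]-a[1])/30,3)); prev=th
```

```text
[0.6465151  0.27824139 0.10491067] [ 1.79850965e+02  7.22995446e-02 -1.77324154e+02] [1.03481539 5.30039747 1.53316917] 0.0144695151556355
0.1 tool y -0.245 tool z -0.316
0.2 tool y -0.276 tool z -0.29
0.3 tool y -0.303 tool z -0.261
0.4 tool y -0.328 tool z -0.229
0.5 tool y -0.349 tool z -0.195
0.6 tool y -0.367 tool z -0.159
0.7 tool y -0.381 tool z -0.122
0.8 tool y -0.391 tool z -0.083
0.9 tool y -0.397 tool z -0.044
1.0 tool y -0.4 tool z -0.004
1.1 tool y -0.398 tool z 0.036
1.2 tool y -0.393 tool z 0.076
1.3 tool y -0.383 tool z 0.114
1.4 tool y -0.37 tool z 0.152
1.5 tool y -0.353 tool z 0.188
1.6 tool y -0.332 tool z 0.222
```

>>> arm_command:
  linear:
    - [0,-0.245,-0.316]
    - [0,-0.276,-0.29]
    - [0,-0.303,-0.261]
    - [0,-0.328,-0.229]
    - [0,0,0]
    - [0,0,0]
  turn: [0,0,0,0,0,0]

```text
t: 4.1
eef_pos: [0.648, 0.2456, 0.1391]
ee_rot: [179.7, 0.1, -177.3]
wrist_force: [-1.1, 8.6, 6.2]
grip_width: 0.0142
```

>>> arm_command:
  linear:
    - [0,-0.349,-0.195]
    - [0,-0.367,-0.159]
    - [0,-0.381,-0.122]
    - [0,-0.391,-0.083]
    - [0,-0.397,-0.044]
    - [0,-0.4,-0.004]
    - [0,0,0]
    - [0,0,0]
  turn: [0,0,0,0,0,0,0,0]

```text
t: 4.9
eef_pos: [0.6514, 0.1732, 0.1567]
ee_rot: [179.9, 0.1, -177.4]
wrist_force: [-3.3, 2.0, 9.8]
grip_width: 0.0143
```

>>> arm_command:
  linear:
    - [0,-0.398,0.036]
    - [0,-0.393,0.076]
    - [0,-0.383,0.114]
    - [0,-0.37,0.152]
    - [0,-0.353,0.188]
    - [0,-0.1,0.07]
    - [0,0,0]
    - [0,0,0]
  turn: [0,0,0,0,0,0,0,0]

```text
t: 5.7
eef_pos: [0.6542, 0.1122, 0.1366]
ee_rot: [-179.9, 0.0, -177.5]
wrist_force: [2.1, -3.1, 5.4]
grip_width: 0.0146
```

Run:
```python
from h import *
import cv2
im,d,T,o=wrist("w3"); print(o["eef_pos"],o["wrist_force"])
im,d=get_image("scene"); cv2.imwrite("pics/s1.png",cv2.resize(im[140:300,290:530,::-1],None,fx=3,fy=3))
```

```text
[0.65424717 0.11217784 0.13658046] [ 2.07167877 -3.11542475  5.38097577]
```

View pics/s1.png

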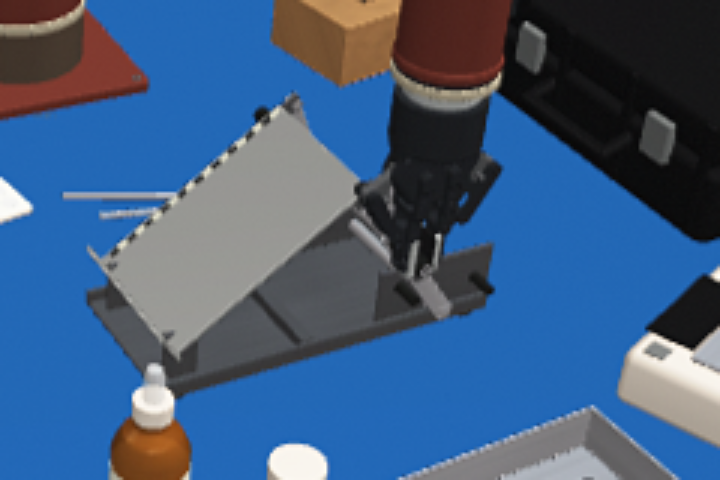

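View pics/w3.png

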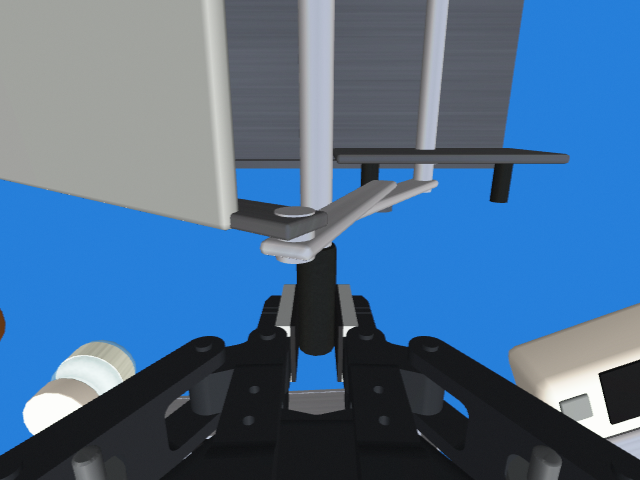

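Board raised, with the bar at about 1.5 rad and the sleeve at (317,300) between the pads. I open and let it settle on the stops.

>>> arm_command:
  linear:
    - [0,0,0]
    - [0,0,0]
    - [0,0,0]
    - [0,0,0]
    - [0,0,0]
    - [0,0,0]
    - [0,0,0]
    - [0,0,0]
  turn: [0,0,0,0,0,0,0,0]
  grip: 0

```text
t: 6.6
eef_pos: [0.6538, 0.1133, 0.1362]
ee_rot: [-180.0, -0.0, -177.4]
wrist_force: [-0.0, -0.0, -1.2]
grip_width: 0.0857
```

Run:
```python
from h import *
im,d,T,o=wrist("w4"); print(o["eef_pos"],o["wrist_force"])
```

```text
[0.65381655 0.11330335 0.1362091 ] [-0.04292296 -0.04616026 -1.18950931]
```

View pics/w4.png

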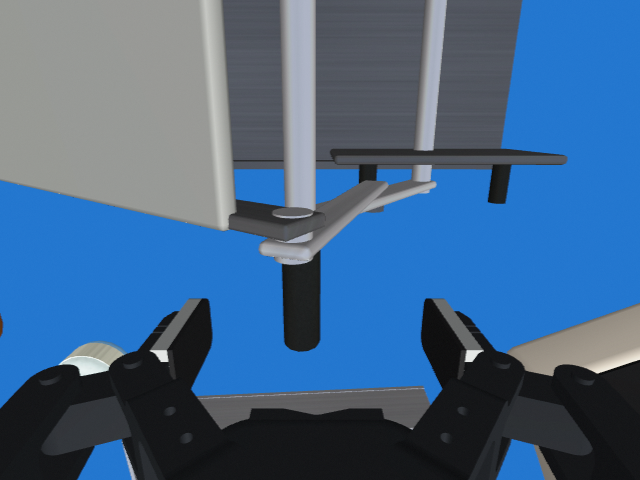

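>>> arm_command:
  linear:
    - [0,0,-0.8]
    - [0,0,-0.9]
    - [0,0,-1]
    - [0,0,-1]
    - [0,0,-1]
    - [0,0,-1]
    - [0,0,0]
    - [0,0,0]
  turn: [0,0,0,0,0,0,0,0]

```text
t: 7.45
eef_pos: [0.6541, 0.1133, 0.3079]
ee_rot: [180.0, 0.1, -177.4]
wrist_force: [0.3, 0.1, -1.0]
grip_width: 0.085
```

Run:
```python
from h import *
o=bot.get_obs();print(o["joints"],o["eef_pos"],np.degrees(np.arctan2(o["eef_pos"][1],o["eef_pos"][0])))
go([.463,-.273,.20],166.3)
```

```text
[-23.67007572  19.65459066  13.54784866  77.23772801  -4.55486173
  83.55348573  82.21961442] [0.65406747 0.11329397 0.30788723] 9.826954208667331
turn units 2.0372978450231614 | shift units in old axes [  6.951 -12.576   3.583] in new axes [  3.138 -14.019   3.596]
```

>>> arm_command:
  linear:
    - [0,0,0]
    - [0,0,0]
    - [0,0,0]
    - [0.22,-1,0]
    - [0.22,-1,0]
    - [0.22,-1,0]
    - [0.22,-1,0]
    - [0.22,-1,0]
  turn: [0.7,0.7,0.64,0,0,0,0,0]

```text
t: 8.25
eef_pos: [0.585, -0.0256, 0.3058]
ee_rot: [-180.0, -0.1, 166.3]
wrist_force: [1.1, -0.3, 0.1]
grip_width: 0.0855
```

>>> arm_command:
  linear:
    - [0.22,-1,0]
    - [0.22,-1,0]
    - [0.22,-1,0]
    - [0.22,-1,0]
    - [0.22,-1,0]
    - [0.22,-1,0]
    - [0.22,-1,0]
    - [0.22,-1,0.6]
  turn: [0,0,0,0,0,0,0,0]

```text
t: 9.05
eef_pos: [0.4778, -0.2465, 0.2898]
ee_rot: [180.0, 0.1, 166.3]
wrist_force: [0.1, -0.1, -0.1]
grip_width: 0.0853
```

>>> arm_command:
  linear:
    - [0.22,-1,0.9]
    - [0,0,0.9]
    - [0,0,0.9]
    - [0,0,0]
    - [0,0,0]
    - [0,0,0]
  turn: [0,0,0,0,0,0]

```text
t: 9.65
eef_pos: [0.4651, -0.2729, 0.2094]
ee_rot: [-180.0, 0.1, 166.3]
wrist_force: [0.2, -0.1, 0.2]
grip_width: 0.0854
```

Run:
```python
from h import *
import cv2
im,d,T,o=wrist("w5"); print(o["eef_pos"],o["ee_rot"])
c=calibration("wrist");P,u,v=cloud(c,d,100,540,0,300,T); 
m=(P[:,2]>.033)&(P[:,2]<.047)
mk=np.zeros(d.shape,np.uint8); mk[v[m],u[m]]=1
n,l,s,ce=cv2.connectedComponentsWithStats(mk)
for k in range(1,n):
    if s[k,4]>1500:
        mm=l[v,u]==k;r=cv2.minAreaRect((P[mm][:,:2]*1000).astype(np.float32));print(s[k],r,P[mm].mean(0))
im,d=get_image("top"); cv2.imwrite("pics/t2.png",im[:,:,::-1]); np.savez("pics/t2.npz",im=im,d=d)
```

```text
[ 0.46508425 -0.27290799  0.20944207] [-1.79985599e+02  7.88007657e-02  1.66302899e+02]
[ 100   86   54  188 8294] ((400.9544982910156, -423.1385498046875), (39.19004821777344, 150.34365844726562), 65.01255798339844) [ 0.39452123 -0.41803503  0.03958554]
[  279   125    79   174 12693] ((464.1366271972656, -271.487548828125), (62.586463928222656, 149.3950958251953), 76.51485443115234) [ 0.4589099  -0.27022352  0.03992116]
```

View pics/w5.png

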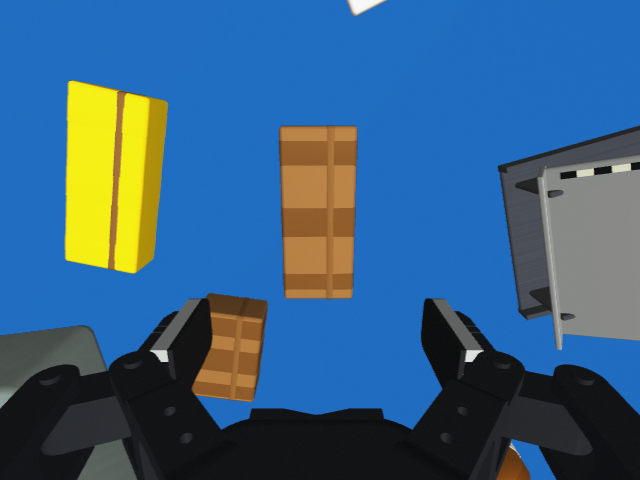

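View pics/t2.png

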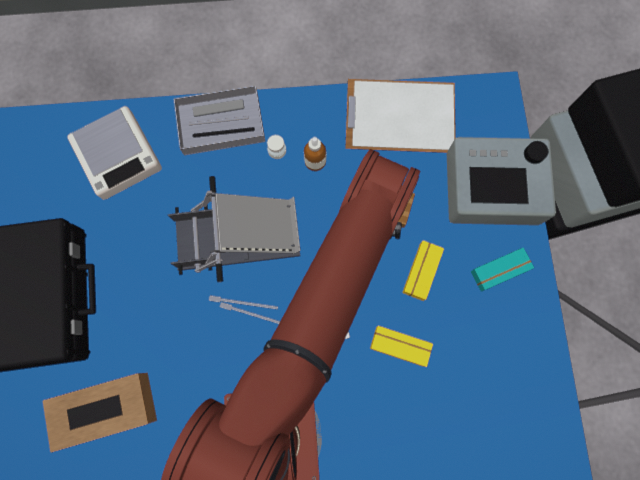

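Both views agree on the longer parcel: wrist gives (0.464, −0.2715) at 166.5° and 149×62 mm, and its pixel is (318,212). The shorter sits at (230,350), clear of the fingers. I'll grasp 8 mm toward the uphill end.

Run:
```python
from h import *
import cv2
go([.4562,-.2696,.024],166.5)
# raised board from top
c=calibration("top");f=np.load("pics/t2.npz");d=f["d"]
P,u,v=cloud(c,d,222,290,200,242); 
cen=np.median(P,0); n=np.linalg.svd(P-cen)[2][2]; n*=np.sign(n[2])
r=abs((P-cen)@n); Q=P[r<.004];cen=Q.mean(0);n=np.linalg.svd(Q-cen)[2][2]; n*=np.sign(n[2])
print(n,np.degrees(np.arccos(n[2])),np.degrees(np.arctan2(-n[1],-n[0])),"cen",cen)
im=f["im"][175:285,160:310,::-1];cv2.imwrite("pics/c3.png",cv2.resize(im,None,fx=5,fy=5,interpolation=cv2.INTER_CUBIC))
```

```text
turn units -0.024540312447175694 | shift units in old axes [0.329 0.039 6.185] in new axes [0.317 0.039 6.185]
[ 0.02762385 -0.56500375  0.82462578] 34.44943030319797 92.79904506776812 cen [ 0.54161377 -0.00385168  0.11656756]
```

View pics/c3.png

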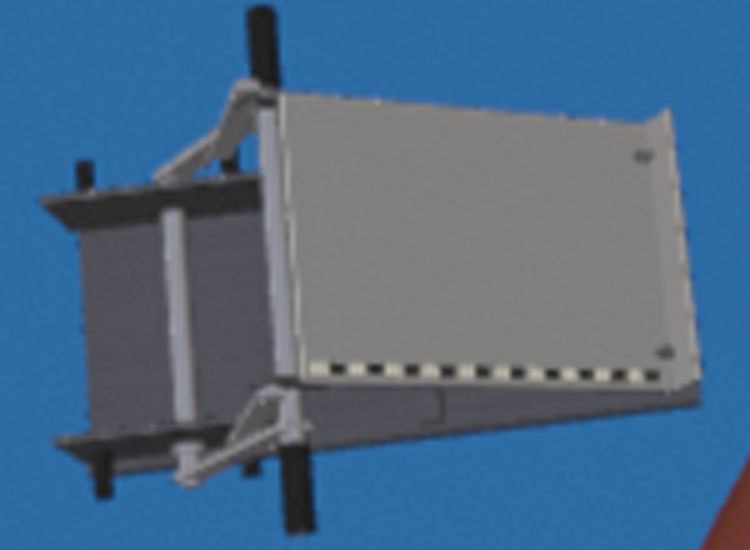

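Run:
```python
from h import *
c=calibration("top");n=np.array([0.0276,-.565,.8246]);cen=np.array([.5416,-.00385,.11657])
def hit(u,v):
    T=c["pose"];K=c["K"];r=T[:3,:3]@np.array([(u-K[0,2])/K[0,0],(v-K[1,2])/K[1,1],1]);t=T[:3,3]
    return t+r*((cen-t)@n)/(r@n)
s=ux-n*(ux@n);s/=np.linalg.norm(s);print("slope",s)
pts={}
for k,(a,b) in dict(rearR=(280,95),rearL=(303,376),footR=(648,125),footL=(672,388)).items():
    p=hit(160+a/5,175+b/5);pts[k]=p;print(k,p,"stand",(p-O)@ux,(p-O)@uy)
rear=(pts["rearR"]+pts["rearL"])/2;foot=(pts["footR"]+pts["footL"])/2
print("len",np.linalg.norm(rear-foot),"foot from rear",rear-.213*s,"foot px",foot,"width",np.linalg.norm(pts["rearR"]-pts["rearL"]))
```

```text
slope [-0.03607772  0.82385227  0.56565522]
rearR [0.60093571 0.08552151 0.17581962] stand 0.019291485532837983 -0.0736189568568331
rearL [0.45681727 0.07858387 0.17588984] stand 0.01889862303247293 0.07066583796828518
footR [ 0.61012554 -0.09170701  0.05407847] stand -0.1581714735718102 -0.07475971201444923
footL [ 0.46230446 -0.09539503  0.05649919] stand -0.1551500926065528 0.0730764987105292
len 0.21313529401841216 foot from rear [ 0.53656104 -0.09342784  0.05537017] foot px [ 0.536215   -0.09355102  0.05528883] width 0.1442853467564368
```

>>> arm_command:
  linear:
    - [0.32,0.04,0.8]
    - [0,0,0.9]
    - [0,0,0.9]
    - [0,0,0.9]
    - [0,0,0.9]
    - [0,0,0.9]
    - [0,0,0.88]
    - [0,0,0]
  turn: [0,0,0,0,0,0,0,0]

```text
t: 10.55
eef_pos: [0.4541, -0.2684, 0.0207]
ee_rot: [180.0, -0.2, 166.3]
wrist_force: [-0.8, 0.8, 0.8]
grip_width: 0.0854
```

>>> arm_command:
  linear:
    - [0,0,0]
    - [0,0,0]
    - [0,0,0]
    - [0,0,0]
    - [0,0,0]
    - [0,0,0]
    - [0,0,0]
    - [0,0,0]
  turn: [0,0,0,0,0,0,0,0]
  grip: 1
  force: 25

```text
t: 11.35
eef_pos: [0.4566, -0.2698, 0.0246]
ee_rot: [180.0, 0.2, 166.3]
wrist_force: [-1.6, 1.4, 7.9]
grip_width: 0.0614
```

>>> arm_command:
  linear:
    - [0,0,-0.4]
    - [0,0,-0.8]
    - [0,0,-0.9]
    - [0,0,-0.9]
    - [0,0,-0.9]
    - [0,0,-0.9]
    - [0,0,-0.9]
    - [0,0,-0.9]
  turn: [0,0,0,0,0,0,0,0]

```text
t: 12.15
eef_pos: [0.4548, -0.2695, 0.223]
ee_rot: [180.0, 0.0, 166.2]
wrist_force: [0.5, 0.0, -2.4]
grip_width: 0.0618
```

>>> arm_command:
  linear:
    - [0,0,-0.9]
    - [0,0,-0.9]
    - [0,0,0]
    - [0,0,0]
    - [0,0,0]
    - [0,0,0]
    - [0,0,0]
    - [0,0,0]
  turn: [0,0,0.6,0.9,0.9,0.9,0.9,0.9]

```text
t: 12.95
eef_pos: [0.4548, -0.2695, 0.2757]
ee_rot: [180.0, 0.0, 125.1]
wrist_force: [-0.2, -0.1, -2.3]
grip_width: 0.0619
```

>>> arm_command:
  linear:
    - [0,0,0]
    - [0,0,0]
    - [0,0,0]
    - [0,0,0]
    - [0,0,0]
    - [0,0,0]
    - [0,0,0]
    - [0,0,0]
  turn: [0.9,0.9,0.9,0.9,0.5,0,0,0]

```text
t: 13.75
eef_pos: [0.4552, -0.2694, 0.2752]
ee_rot: [180.0, 0.0, 92.8]
wrist_force: [-0.6, -0.4, -2.7]
grip_width: 0.0618
```

Run:
```python
from h import *
im,d,T,o=wrist("w6"); print(o["t"],o["eef_pos"],o["ee_rot"],o["wrist_force"],o["grip_width"],o["joints"])
go([.534,-.012,.25],92.7,o)
```

```text
13.75 [ 0.45524599 -0.26940198  0.27517521] [1.79982951e+02 1.96263434e-03 9.27739188e+01] [-0.58906053 -0.43682237 -2.65119278] 0.06183558033780195 [ -6.32880481   3.73756921  34.05174738 100.08650456  -2.1556517
  76.80873257  30.93185911]
turn units 0.009239843892409283 | shift units in old axes [8.443 3.037 0.84 ] in new axes [8.447 3.026 0.839]
```

View pics/w6.png

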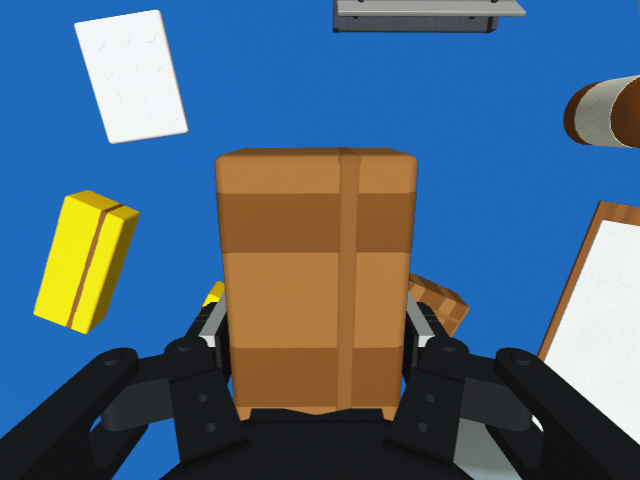

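The parcel (318,290) is centred between the pads and held. I move over the board.

>>> arm_command:
  linear:
    - [0.6,0.2,0]
    - [1,0.36,0]
    - [1,0.36,0]
    - [1,0.36,0]
    - [1,0.36,0]
    - [1,0.36,0]
    - [1,0.36,0]
    - [1,0.36,0]
  turn: [0,0,0,0,0,0,0,0]

```text
t: 14.6
eef_pos: [0.5265, -0.0366, 0.275]
ee_rot: [180.0, 0.0, 92.7]
wrist_force: [0.4, -0.5, -2.5]
grip_width: 0.0616
```

>>> arm_command:
  linear:
    - [0.85,0.31,0]
    - [0,0,0.84]
    - [0,0,0]
    - [0,0,0]
    - [0,0,0]
  turn: [0,0,0,0,0]
  force: 20

```text
t: 15.1
eef_pos: [0.5346, -0.0128, 0.2507]
ee_rot: [179.9, 0.0, 92.6]
wrist_force: [0.4, 0.9, -2.3]
grip_width: 0.0616
```

Run:
```python
from h import *
im,d,T,o=wrist("w7"); print(o["t"],o["eef_pos"],o["ee_rot"],o["wrist_force"],o["grip_width"])
c=calibration("wrist")
P,u,v=cloud(c,d,230,400,165,400,T)
m=P[:,2]>o["eef_pos"][2]-.02
A=np.c_[P[m]-o["eef_pos"]]; k=np.linalg.lstsq(np.c_[A[:,:2],np.ones(len(A))],A[:,2],rcond=None)[0]; print("top plane slopes, offset",k)
a=A@ux;b=A@uy;print("extent x",a.min(),a.max(),"y",b.min(),b.max())
go([.534,-.012,.19],92.7,o); go([.534,-.037,.125],92.7,o)
```

```text
15.1 [ 0.53461245 -0.0128377   0.25067668] [1.79942326e+02 7.48740453e-03 9.26107476e+01] [ 0.38531149  0.94776733 -2.27979799] 0.0615544364510249
top plane slopes, offset [0.00063121 0.00296526 0.01535897]
extent x -0.02242142309689875 0.06299394286576697 y -0.03024542498969112 0.031362372011588334
turn units -0.011156546760631159 | shift units in old axes [ 0.029 -0.021  2.023] in new axes [ 0.029 -0.019  2.023]
turn units -0.011156546760631159 | shift units in old axes [-0.803 -0.061  4.189] in new axes [-0.804 -0.058  4.189]
```

View pics/w7.png

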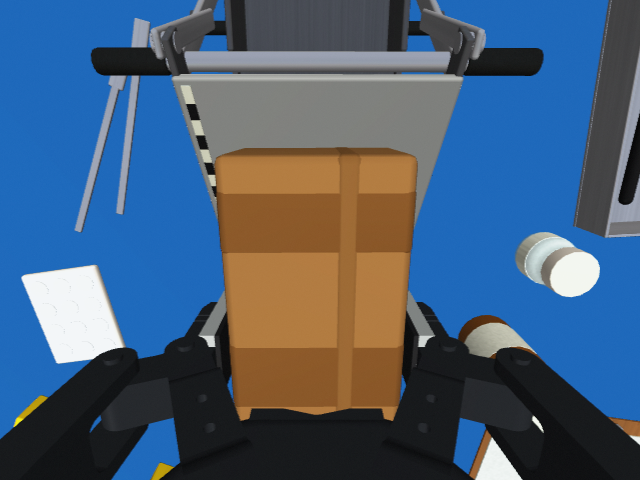

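The board's rear edge spans columns 175–462 (centre 318) and the parcel is centred at 317, level. I lower to near contact, then press down while moving downhill.

>>> arm_command:
  linear:
    - [0,0,0.7]
    - [0,0,0.7]
    - [0,0,0.6]
    - [0,0,0]
    - [0,0,0]
    - [0,0,0]
  turn: [0,0,0,0,0,0]

```text
t: 15.75
eef_pos: [0.5352, -0.0121, 0.1912]
ee_rot: [179.9, -0.0, 92.7]
wrist_force: [1.2, 0.1, -1.7]
grip_width: 0.0618
```

>>> arm_command:
  linear:
    - [-0.1,0,0.2]
    - [-0.1,0,0.2]
    - [-0.1,0,0.2]
    - [0,0,0]
    - [0,0,0]
  turn: [0,0,0,0,0]

```text
t: 16.25
eef_pos: [0.5347, -0.0212, 0.1714]
ee_rot: [-180.0, 0.0, 92.7]
wrist_force: [0.2, -1.1, -1.1]
grip_width: 0.0616
```

>>> arm_command:
  linear:
    - [-0.08,0,0.2]
    - [-0.08,0,0.2]
    - [-0.08,0,0.2]
    - [0,0,0]
    - [0,0,0]
  turn: [0,0,0,0,0]

```text
t: 16.75
eef_pos: [0.5347, -0.0283, 0.153]
ee_rot: [-179.9, 0.0, 92.7]
wrist_force: [-0.4, -0.5, -1.7]
grip_width: 0.0615
```

```bash
cat > chk.py <<'E'
from h import *
import sys
im,d,T,o=wrist(sys.argv[1]); print(o["t"],o["eef_pos"],o["wrist_force"],o["grip_width"])
c=calibration("wrist")
P,u,v=cloud(c,d,230,400,165,340,T)
A=P-o["eef_pos"];m=(A[:,2]>-.03)
A=A[m];k=np.linalg.lstsq(np.c_[A@ux,A@uy,np.ones(len(A))],A[:,2],rcond=None)[0]; print("tilt deg",np.degrees(np.arctan(k[0])),np.degrees(np.arctan(k[1])),k[2], "resid",np.std(A[:,2]-np.c_[A@ux,A@uy,np.ones(len(A))]@k))
E
python3 chk.py w8
```

```text
16.75 [ 0.5346787  -0.02831156  0.15304899] [-0.39460425 -0.5132466  -1.7042005 ] 0.06152527514949069
tilt deg 14.028895072816152 -0.0025266449259754293 0.01729938366057321 resid 0.0017005700666922836
```

View pics/w8.png

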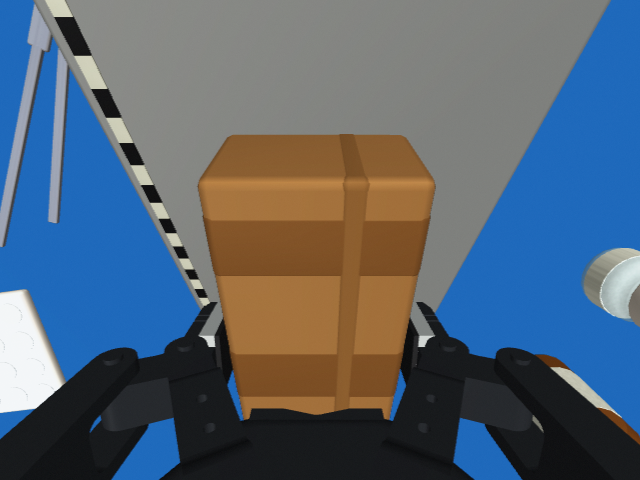

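The parcel is tilting in the grip as planned (about 14°, almost no force). I continue.

>>> arm_command:
  linear:
    - [-0.06,0,0.2]
    - [-0.06,0,0.2]
    - [-0.06,0,0.2]
    - [0,0,0]
    - [0,0,0]
  turn: [0,0,0,0,0]

```text
t: 17.3
eef_pos: [0.5349, -0.0337, 0.135]
ee_rot: [-179.9, 0.0, 92.7]
wrist_force: [0.1, -0.3, -2.5]
grip_width: 0.0617
```

```bash
python3 chk.py w9
```

```text
17.3 [ 0.53486353 -0.03367918  0.13502228] [ 0.07633819 -0.2743906  -2.45272681] 0.06169790999948288
tilt deg 15.505288289859106 -0.024475971193044115 0.02425481728204982 resid 0.004890819830956858
```

Run:
```python
from h import *
import cv2
f=np.load("pics/w9.npz");c=calibration("wrist")
for v in range(140,400,20):
    p=dep(c,f["d"],300,v,T=f["T"]); print(v,((p-O)@ux).round(4),p[2].round(4))
im,d=get_image("scene"); cv2.imwrite("pics/s2.png",cv2.resize(im[140:300,290:530,::-1],None,fx=3,fy=3))
```

```text
140 -0.0268 0.1519
160 -0.0316 0.1611
180 -0.0359 0.1685
200 -0.0396 0.1754
220 -0.0432 0.1803
240 -0.0489 0.1772
260 -0.0551 0.1741
280 -0.0617 0.1715
300 -0.0701 0.1663
320 -0.0788 0.1623
340 -0.0903 0.1552
360 -0.1015 0.1502
380 -0.1164 0.142
```

View pics/w9.png

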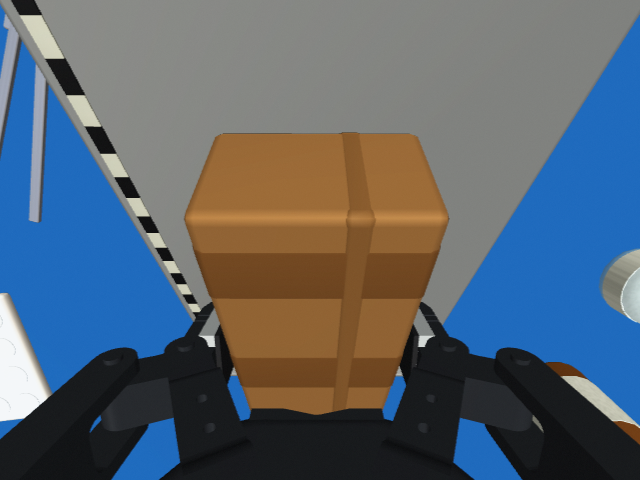

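View pics/s2.png

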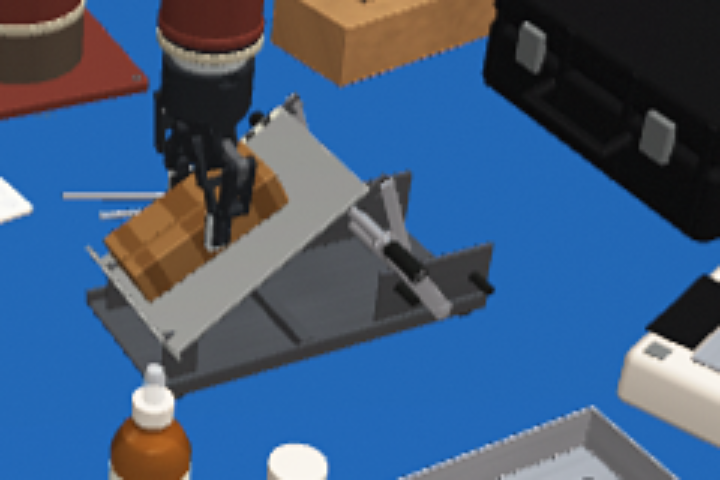

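Tilt is now about 27°, the upper edge is on the face, and the low end will come down inside the lip. A little more.

>>> arm_command:
  linear:
    - [-0.06,0,0.12]
    - [-0.06,0,0.12]
    - [-0.04,0,0.06]
    - [0,0,0]
    - [0,0,0]
  turn: [0,0,0,0,0]

```text
t: 17.9
eef_pos: [0.5358, -0.0386, 0.1266]
ee_rot: [180.0, 0.0, 92.7]
wrist_force: [1.9, -0.9, 0.2]
grip_width: 0.0615
```

```bash
cat > prof.py <<'E'
from h import *
import sys
im,d,T,o=wrist(sys.argv[1]);c=calibration("wrist");print(o["t"],o["eef_pos"],o["wrist_force"],o["grip_width"])
L=[dep(c,d,300,v,T=T) for v in range(130,390,10)]
L=np.array([((p-O)@ux,p[2]) for p in L]); i=L[:,1].argmax(); print("top corner",L[i]); 
k=np.polyfit(L[i+2:,0],L[i+2:,1],1);print("tilt",np.degrees(np.arctan(k[0])), "end",L[-1])
E
python3 prof.py w10
```

```text
17.9 [ 0.53575717 -0.03862919  0.12661481] [ 1.85233491 -0.89373418  0.16995058] 0.061457624912401136
top corner [-0.0519283   0.17500216]
tilt 31.30601525091284 end [-0.1235668   0.13090807]
```

>>> arm_command:
  linear:
    - [-0.02,0,0.07]
    - [-0.02,0,0.07]
    - [0,0,0]
    - [0,0,0]
  turn: [0,0,0,0]

```text
t: 18.35
eef_pos: [0.5357, -0.0393, 0.1223]
ee_rot: [180.0, -0.0, 92.7]
wrist_force: [1.2, -0.8, -0.2]
grip_width: 0.0619
```

```bash
python3 prof.py w11
```

```text
18.35 [ 0.53567871 -0.0393355   0.12229311] [ 1.18666211 -0.79420564 -0.16616397] 0.061896672760672046
top corner [-0.05229916  0.17184876]
tilt 34.18529108048184 end [-0.12596971  0.12445049]
```

Tilt is 34.2°, flush with the face (34.5°). Release.

>>> arm_command:
  linear:
    - [0,0,0]
    - [0,0,0]
    - [0,0,0]
    - [0,0,0]
    - [0,0,0]
    - [0,0,0]
    - [0,0,0]
  turn: [0,0,0,0,0,0,0]
  grip: 0

```text
t: 19.1
eef_pos: [0.5357, -0.0395, 0.1225]
ee_rot: [-180.0, 0.0, 92.7]
wrist_force: [0.1, 0.7, -0.0]
grip_width: 0.085
```

```bash
python3 prof.py w12
```

```text
19.1 [ 0.53565191 -0.03946702  0.12245124] [ 0.11429002  0.71226324 -0.01776083] 0.08503258967982051
top corner [-0.05210158  0.17304693]
tilt 34.76463582603722 end [-0.12805535  0.12215631]
```

View pics/w12.png

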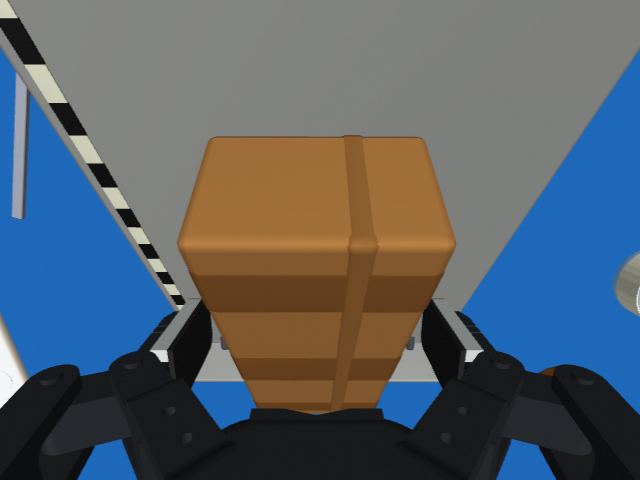

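Released. The parcel lies flat at 34.8° and centred. I lift straight up and check.

>>> arm_command:
  linear:
    - [0,0,-0.3]
    - [0,0,-0.6]
    - [0,0,-0.9]
    - [0,0,-1]
    - [0,0,-1]
    - [0,0,-1]
    - [0,0,-1]
    - [0,0,0]
  turn: [0,0,0,0,0,0,0,0]

```text
t: 19.95
eef_pos: [0.5373, -0.0397, 0.3015]
ee_rot: [179.6, -0.0, 92.7]
wrist_force: [0.9, -0.7, 1.0]
grip_width: 0.0855
```

>>> arm_command:
  linear:
    - [-1,0,0]
    - [-1,0,0]
    - [-1,0,0]
    - [-1,0,0]
    - [-1,0,0]
    - [0,0,0]
    - [0,0,0]
    - [0,0,0]
  turn: [0,0,0,0,0,0,0,0]

```text
t: 20.75
eef_pos: [0.5428, -0.1881, 0.2963]
ee_rot: [-180.0, -0.0, 92.8]
wrist_force: [-0.1, 0.6, 0.5]
grip_width: 0.0855
```

Run:
```python
from h import *
import cv2
im,d,T,o=wrist("w13");print(o["t"],o["eef_pos"])
im,d=get_image("scene"); cv2.imwrite("pics/s3.png",cv2.resize(im[150:330,200:500,::-1],None,fx=2.6,fy=2.6)); cv2.imwrite("pics/s3f.png",im[:,:,::-1])
im,d=get_image("top");np.savez("pics/t3.npz",im=im,d=d);cv2.imwrite("pics/t3.png",im[:,:,::-1])
```

```text
20.75 [ 0.54279174 -0.18809841  0.29630942]
```

View pics/w13.png

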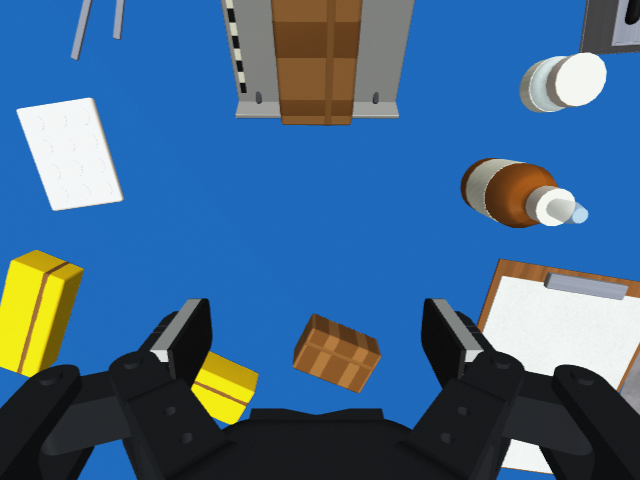

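View pics/s3.png

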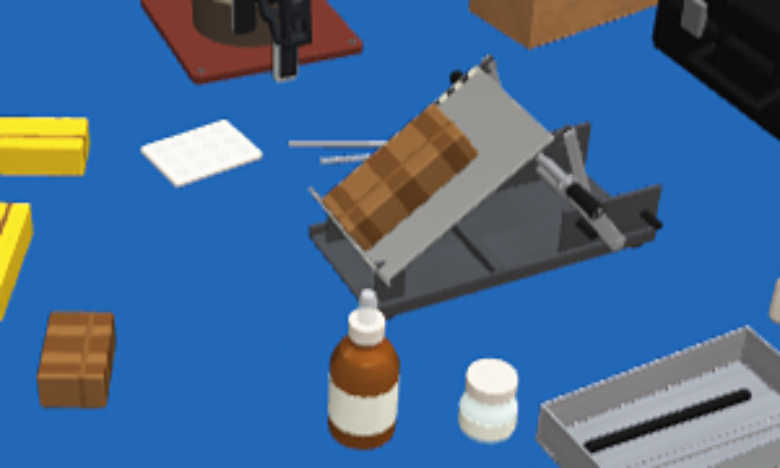

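View pics/t3.png

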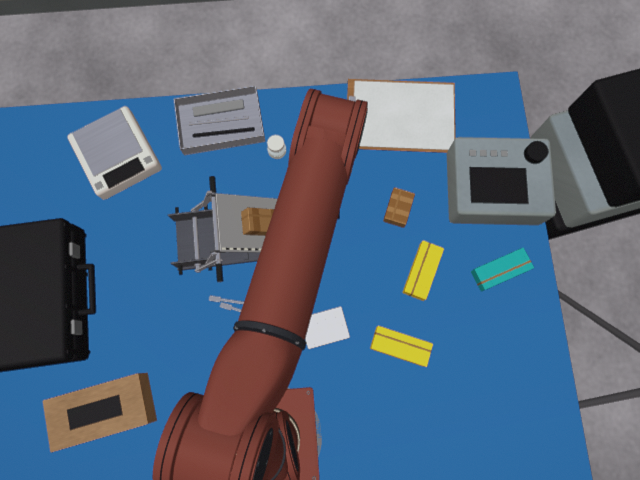

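Run:
```python
from h import *
import cv2
n=np.array([0.0276,-.565,.8246]);n/=np.linalg.norm(n);s=np.array([-.03608,.82385,.56566]);s/=np.linalg.norm(s);F=np.array([.5364,-.0935,.0553]);t=np.cross(n,s)
def rep(name,P,col):
    A=P-F;a,b,h=A@s,A@t,A@n
    br=(col[:,0]>col[:,2]+25)
    g=(~br)&(abs(h)<.012)&(a>.02)&(a<.2)&(abs(b)<.07); print(name,"face h",np.median(h[g]),g.sum())
    k=br&(h>.032)&(h<.05)&(a>-.03)&(a<.2)&(abs(b)<.06)
    print(" top h",np.median(h[k]),k.sum()); Q=np.c_[a,b][k]
    print(" rect",cv2.minAreaRect((Q*1000).astype(np.float32)), "x",np.percentile(Q[:,0],[.5,99.5]))
    kk=np.polyfit(a[k],h[k],1);print(" tilt vs face deg",np.degrees(np.arctan(kk[0])))
c=calibration("scene");im,d=get_image("scene");P,u,v=cloud(c,d,310,430,180,260);rep("scene",P,im[v,u].astype(int))
f=np.load("pics/w13.npz");c=calibration("wrist");P,u,v=cloud(c,f["d"],200,440,0,135,f["T"]);rep("wrist",P,f["im"][v,u].astype(int))
```

```text
scene face h -0.0006655041377617695 1197
 top h 0.03892506844393952 1042
 rect ((79.41127014160156, -4.270164489746094), (149.5660858154297, 69.97785949707031), 0.9365129470825195) x [0.00581917 0.15369597]
 tilt vs face deg -0.07980324551859276
wrist face h -0.0008005749384819908 7017
 top h 0.03923385731339621 10024
 rect ((52.29282760620117, -0.9033622741699219), (97.03935241699219, 61.898345947265625), 0.09555228799581528) x [0.00508827 0.10025198]
 tilt vs face deg 0.09021059851895853
```

Run:
```python
from h import *
c=calibration("top");f=np.load("pics/t3.npz");d=f["d"];im=f["im"].astype(int)
P,u,v=cloud(c,d,206,222,176,192);m=(P[:,2]>.1)&(im[v,u].max(1)<70)
A=P[m]-O;print("sleeve R x,y,top z",(A@ux).mean(),(A@uy).mean(),np.percentile(A[:,2],90),m.sum())
x=(A@ux).mean();z=np.percentile(A[:,2],90)-.008;print("angle",np.arctan2(z-.028,x-.11)-np.radians(35), np.arctan2(z-.028,x+.004-.11)-np.radians(35))
P,u,v=cloud(c,d,380,418,182,232);m=(P[:,2]>.03)&(P[:,2]<.05);import cv2
print("short",cv2.minAreaRect((P[m][:,:2]*1000).astype(np.float32)))
o=bot.get_obs();print(o["t"],o["wrist_force"],o["dq"].round(2))
```

```text
sleeve R x,y,top z 0.03492756326421233 -0.11922185300266265 0.13195474170228966 79
angle 1.6238313078196145 1.5974452321191317
short ((575.17138671875, -391.4889831542969), (62.23735427856445, 97.73826599121094), 67.80870819091797)
20.95 [ 0.0504967  -1.27534677  0.73776054] [ 0.17  0.03  0.28 -0.07  0.04 -0.05  0.05]
```

```bash
python3 -c "
from rig import job_done; print(job_done())"
```

```text
the job is handed in; nothing more can be done
None
```

I raised the board on its stay, laid the longer parcel on it lengthways up the slope, and handed the job in at about 21 s of the 64 s allowed. No verdict is reported.

I gripped the right sleeve, swung the prop bar over dead centre to about 1.5 rad and let it fall to its stops. I then gripped the longer parcel, let the board tilt it in the grip until it lay flush, released it and lifted clear.

**Last checks:**

| What | Measured | Wanted |
|---|---|---|
| Prop bar angle | about 1.60–1.62 rad | above 1.56 |
| Parcel centre up from the ledge foot | about 80 mm (5 mm gap at the ledge) | 66–90 mm |
| Parcel centre off the middle | 1–4 mm | within 30 mm |
| Parcel tilt against the face | about 0.1° | flat |
| Parcel turn from straight up the slope | under 1° | within 8.6° |
| Shorter parcel | moved under 0.2 mm | under 40 mm |
| Dropper bottle | standing | standing |

**Disagreements:**
- The top and wrist cameras differed by up to about 6 mm on the stand's fore-and-aft position. I used a value in between.
- The board's slope measured 34.5° against the nominal 35°.
- The scene camera put the parcel about 3 mm farther off the middle than the wrist camera, and read its width as 70 mm instead of 62 mm.

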